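# Open the bar clamp around the mended doll bed

### The arm

A 6-joint arm with a two-finger parallel gripper is mounted at the origin on the work surface. World frame = base frame: x ahead of the robot, y to its left, z up, the work surface at z = 0. Lengths are in m, angles in rad, forces in N, time in s.
With the tool pointing down it reaches from about 0.375 to 0.825 m from the base axis. Payload 5.5 kg.
Tool frame: the origin (TCP) lies on the centre line of the jaws, within the pads' length; the fingertips stand 17 mm ahead of it and the grasp point (between the pads) lies 2 mm behind it; z points along the fingers, y is the line along which they close (so a half turn about z gives the same grasp; the last joint's range is limited). The gripper opens to 85 mm and grips with 20 to 120 N. Pads are 22 mm wide; open, the fingers measure 114 mm over their backs; the gripper's body (76 mm by 85 mm) begins 54 mm behind the grasp point. The pads swing forward as they close: fully open they stand 13 mm farther back than shut.
Start: joints at [-1.215, 0.314, -0.047, 1.21, 0, 1.571], TCP at [0.209, -0.562, 0.248] pointing down, gripper open.
Joint ranges: [-2.67, 2.67], [-0.69, 1.73], [-1.03, 1.25], [-2.08, 2.16], [-1.42, 1.45], [-3.14, 3.14]. Speed limits (rad/s): [2.39, 2.39, 3.01, 3.14, 3.14, 3.14].

### API

Orientations are given as a rotation vector (axis times angle).
In Python, from bench import bot gives the robot as it stands.
- The arm moves only by the tool play_rows, never from a script. Its argument "steps" is a list that holds one entry, the list of rows, each a list of 7 numbers: the shift along the world's x, y, z in m, then the turn, a rotation vector about the world's x, y, z in degrees, then the closure, from 0 (fully open) to 1 (shut). In form: [[[x, y, z, rx, ry, rz, jaw], ...]]. A call has exactly 10 rows; each row shifts and turns the commanded pose from where the row before left it; what a row does not reach is not made up. A row lasts 1/12 s, in which the tool goes at most 41.7 mm and 7.16 degrees, less where a joint would pass 70% of its speed; a pose out of reach is approached as far as the arm can. A call with a gripper value outside its range is refused whole. The fingers move at their own pace and stop on an object; "grip_force" is the grip in N (left out, the last holds). Time passes only in rows, so rows that do not move let the fingers close, or fill a call up. It gives the time, the measured TCP pose, the force, the opening and the grip force at its end, in the units of the state.
- bot.observe(): the state, without advancing time (a new reading comes with each control period).
- bot.get_image(name): name is "scene" or "top" or "wrist"; returns the picture (400x640x3 uint8, red, green, blue); there is no depth.
- bot.camera_info(name): a dict with "camera_matrix" (3x3 intrinsics, pixels), "R" (3x3) and "t" (3): a world point X has camera coordinates R X + t. Camera axes: x right, y down, z forward; pixel columns grow to the right and rows downward; lengths in m; the calibration is good to about 2 mm. A picture is of the moment at which its call begins: read the wrist's pose just before it. camera_info takes no time and is no camera call; for the wrist camera it gives the pose at the moment of the call.
- bot.hand_in(): hands the job in; it is judged then, once.
The state is a dict: "t": time; "qpos": joint angles; "joint_velocities": joint speeds; "joint_efforts": joint torques, N m; "eef_pos": TCP position; "tool_rot": TCP orientation; "ft_force": force on the tool from outside, world axes, zero at the start; "moment": the same for the moment, N m; "grip_width": finger opening in m; "gripper_force": force on a finger pad.
Only numpy, scipy, OpenCV 4.12 (cv2) and the standard library are available. Lean on these libraries where they do the work, as an engineer would, in place of code of your own. Each camera call takes 0.05 s, during which the arm holds its last target. There are 200 camera calls.

### The job

The glue on the blue doll bed has dried: open the clamp that stands around it. With your fingertips press down the red release pad on the clamp's sliding jaw and, keeping it pressed, push the jaw back along its bar, away from the bed, right up to the black end stop; then let the pad go and move clear. Do not grasp anything, and leave the bed and the other toys standing where they are.

Things in the scene. Friction and masses are not known exactly. Their poses are not given: they have to be found in the camera images.
- clamp: Bar clamp fixed to the table by a birch foot board (70 x 360 x 6 mm). Origin on the table, under the bar. The toothed steel bar (16 mm wide, 340 long, tooth tips 38 up) runs along local y over the origin. Both jaws reach from it to local +x (118 mm), the bed between them. Fixed jaw at the -y end; black end stop (50 mm wide and high) at the +y end, face at y = +127 mm. Opens towards +y.
- jaw (a joint): Slide of the black sliding jaw along the bar, m: 0 closed, 0.100 fully back at the end stop. Friction 2.5 N; stays where left. Unless the release is pressed, the ratchet (8 mm pitch) blocks opening within 8 mm. Its housing is 40 mm wide, 51 long, top 88 mm above the table; the jaw arm on the bed side is 46 mm high.
- release (a joint): Rocker of the red release pad, rad: -0.03 to 0.14 at rest (tooth down on the rack), ratchet free above 0.15, stop at 0.40. It springs back up when let go. At the pad's middle that is up to 6 mm of travel to free the ratchet and 14 mm to the stop; the spring takes about 2 N at first, 5 N at the stop.
- pad_top (a point): Middle of the top face of the red release pad (38 mm across the bar, 36 along it), 62 to 66 mm above the table at rest; moves with jaw and rocker. The pad lies on the bed side (clamp-local -y) of the push wall, above the bar, and slopes up by up to 0.2 rad away from the wall; nothing stands above it.
- push_wall (a point): Middle of the flat black upright face of the sliding jaw's housing that looks to clamp-local -y, over the pad: 40 mm wide, from 52 to 88 mm above the table, this point 75 mm up. It lies 20 mm to the +y side of the pad's middle. A fingertip standing on the pad pushes the jaw along by this wall.
- bed: Blue wooden doll bed frame, loose, 140 x 100 mm and 82 mm high at the headboard, 0.25 kg. Origin under its centre; stands on the +x side of the bar between the jaws, with about 2 mm to spare at the fixed jaw and 1 to 9 mm at the sliding one. Must stay.
- teacup: White ceramic toy cup with handle, 68 mm across, 48 mm high, loose bystander. Origin under its centre.
- stool: Yellow round wooden doll stool, 60 mm across, 65 mm high, loose bystander. Origin under its centre.
- armchair: Green plastic doll armchair, about 70 x 82 mm, 74 mm high, loose bystander. Origin under its centre.
- saucepan: Grey aluminium toy saucepan, 72 mm across, 36 mm high, with a black handle 57 mm long; loose bystander. Origin under the pan's centre, the handle along its local -y.
Mind the look-alikes: they are no part of the job. There is more than one size of the bed; the job needs the largest.

How it is judged:
On the way, in this order (a step that is already met when the one before it is completed fails the run):
1. the release pad is pressed, freeing the ratchet, with the jaw still at the bed (value of joint release above 0.12 rad and value of joint jaw below 0.03 m and contact force between the fingers and release above 0.3 N), for 0.04 s.
2. the jaw has been pushed back to the end stop (value of joint jaw above 0.092 m), for 0.1 s.
At the end, for the whole second after the job is handed in: The jaw is within 8 mm of the end stop (slide above 0.092 m) and at rest, the release pad has sprung back up (below 0.18 rad), the bed stands within 20 mm and the other toys within 30 mm of where they were, all upright (value of joint jaw above 0.092 m and velocity of joint jaw between -0.005 and 0.005 m/s and value of joint release below 0.18 rad and distance of bed from where it was at the start of the episode below 0.02 m and angle between bed's own z axis and vertical below 0.1 rad and distance of each of teacup, stool, armchair, saucepan from where it was at the start of the episode below 0.03 m and angle between each of teacup, stool, armchair, saucepan's own z axis and vertical below 0.2 rad); the robot touches nothing.
It fails at once if the bed is lifted or pushed away (height (world z) of bed above 0.01 m or distance of bed from where it was at the start of the episode above 0.025 m).
It fails at once if another toy is lifted, moved or knocked over (distance of any of teacup, stool, armchair, saucepan from where it was at the start of the episode above 0.035 m or height (world z) of any of teacup, stool, armchair, saucepan above 0.01 m).
It also fails if it takes over 32 s, if anything falls off the work surface, if the arm or the gripper's body presses on something with over 40 N, if the wrist force passes 120 N, or if a joint passes its speed limit or range.

## Working session

There is one attempt and no reset: what is moved stays moved. The work goes in short steps, Python scripts to look and compute and a tool call to move; the robot and the scene stay as the last step left them, time stands still between calls to the robot, and variables do not carry over. Pictures are saved under pics/ and viewed, at most 10 in all, crops included, and the job is handed in when it is done.

Besides the shell and the picture viewer there is one more tool, called after "Call:" in YAML: its name, and indented under it one key for each argument. play_rows: Moves the arm, as the interface text tells. Its arguments: {"type":"object","properties":{"steps":{"type":"array"},"grip_force":{"type":"number"}},"required":["steps"]}

```bash
mkdir -p pics; python3 - <<'E'
from bench import bot
import cv2
for n in("scene","top"):
    cv2.imwrite(f"pics/{n}0.png",bot.get_image(n)[:,:,::-1])
    c=bot.camera_info(n);print(n,c["camera_matrix"],c["R"],c["t"])
s=bot.observe();print(s["t"],s["eef_pos"],s["tool_rot"],s["ft_force"],s["grip_width"])
E
```

```text
scene [[434.87220197   0.         318.93073607]
 [  0.         434.87220197 192.47722458]
 [  0.           0.           1.        ]] [[-0.72333281  0.69047806  0.00544869]
 [ 0.3893702   0.41438876 -0.82260124]
 [-0.57024599 -0.59289291 -0.56859257]] [ 0.43094544 -0.20236945  1.48023742]
top [[437.66690615   0.         317.76817011]
 [  0.         437.66690615 204.15509988]
 [  0.           0.           1.        ]] [[-0.02578885 -0.99966673  0.00117099]
 [-0.99734179  0.02564898 -0.06820179]
 [ 0.06814903 -0.00292672 -0.99767086]] [0.07451576 0.61704426 1.14822429]
0.1 [ 0.20885815 -0.56196555  0.24752772] [-3.09054186e+00 -5.55711007e-01  4.21609314e-04] [-0.2710421  -0.01779536  0.12071537] 0.0860307272534037
```

View pics/scene0.png

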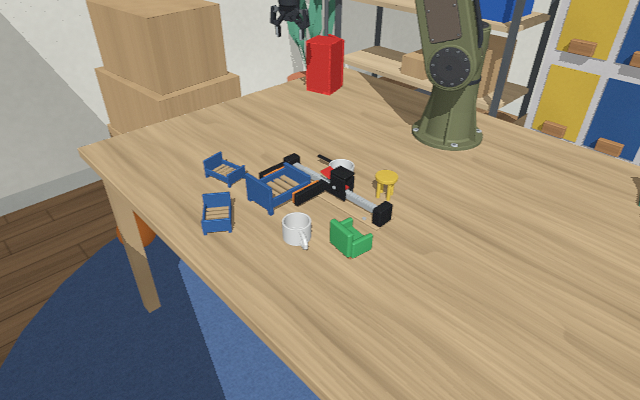

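View pics/top0.png

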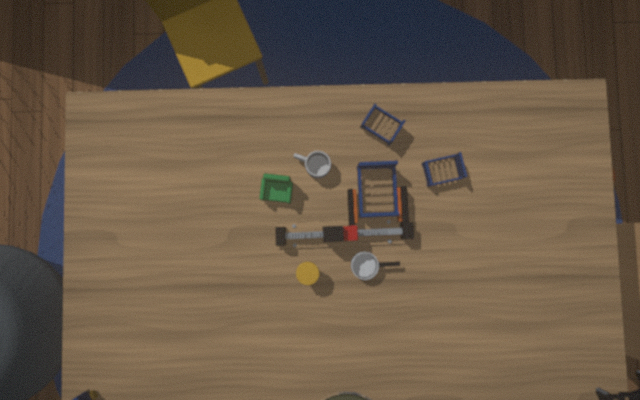

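```bash
cat > h.py <<'E'
import numpy as np,cv2
from bench import bot
def ray(ci,p):
    K,R,t=[np.array(ci[k]) for k in("camera_matrix","R","t")]
    d=R.T@np.linalg.inv(K)@[p[0],p[1],1.];return -R.T@t,d/np.linalg.norm(d)
def plane(ci,p,z):
    o,d=ray(ci,p);return o+d*(z-o[2])/d[2]
def tri(rs):
    A=sum(np.eye(3)-np.outer(d,d) for o,d in rs);b=sum((np.eye(3)-np.outer(d,d))@o for o,d in rs)
    return np.linalg.solve(A,b)
def red(img):
    h=cv2.cvtColor(img,cv2.COLOR_RGB2HSV)
    return (((h[...,0]<5)|(h[...,0]>174))&(h[...,1]>170)&(h[...,2]>90)).astype(np.uint8)
def blobs(m,a=15):
    n,l,s,c=cv2.connectedComponentsWithStats(m)
    return [(s[i].tolist(),c[i].round(1).tolist()) for i in range(1,n) if s[i][4]>a]
E
python3 - <<'E'
from h import *
for n in("scene","top"):
    im=cv2.imread(f"pics/{n}0.png")[:,:,::-1].copy();print(n,blobs(red(im)))
    h=cv2.cvtColor(im,cv2.COLOR_RGB2HSV);k=((h[...,2]<60)&(h[...,1]<120)).astype(np.uint8)
    if n=="top":
        k[:215]=0;k[250:]=0;k[:,:260]=0;k[:,430:]=0
        for s,c in blobs(k): print(s,c,plane(bot.camera_info(n),c,.05 if c[0]<300 or c[0]>380 else .088).round(4))
a=cv2.imread("pics/top0.png")[145:290,255:480];b=cv2.imread("pics/scene0.png")[130:270,190:415]
cv2.imwrite("pics/crop.png",np.vstack([cv2.resize(a,None,fx=2,fy=2,interpolation=2),cv2.resize(b,None,fx=2,fy=2,interpolation=2)]))
R=cv2.Rodrigues(np.array(bot.observe()["tool_rot"]))[0];print(R.round(3))
E
```

```text
scene [([306, 34, 38, 61, 1996], [324.5, 63.8]), ([321, 166, 12, 13, 78], [326.9, 171.6])]
top [([345, 226, 12, 14, 81], [351.4, 232.0])]
[350, 215, 4, 10, 32] [351.2, 219.5] [ 0.5734 -0.0242  0.088 ]
[400, 215, 14, 24, 211] [406.5, 227.8] [ 0.5493 -0.17    0.05  ]
[324, 227, 19, 14, 231] [333.1, 233.9] [0.5385 0.0223 0.088 ]
[277, 228, 9, 17, 105] [280.8, 235.6] [0.5376 0.1566 0.05  ]
[[ 0.937  0.348 -0.001]
 [ 0.348 -0.937  0.001]
 [-0.    -0.002 -1.   ]]
```

View pics/crop.png

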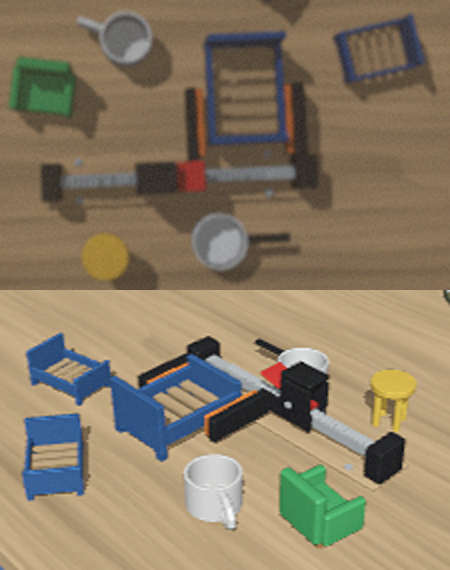

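The big bed is the one between the clamp jaws (top 378,190; scene 278,187). The two small beds (top 383,124 and 445,170) are look-alikes. The red pad is at top (351,232). I'll move above it with the fingers shut and look with the wrist camera.

Call:
play_rows:
  steps:
    - [[0.0168,0.0265,0,0,0,3.45,1],[0.0168,0.0265,0,0,0,3.45,1],[0.0168,0.0265,0,0,0,3.45,1],[0.0168,0.0265,0,0,0,3.45,1],[0.0168,0.0265,0,0,0,3.45,1],[0.0168,0.0265,0,0,0,3.45,1],[0.0168,0.0265,0,0,0,3.45,1],[0.0168,0.0265,0,0,0,3.45,1],[0.0168,0.0265,0,0,0,3.45,1],[0.0168,0.0265,0,0,0,3.45,1]]

```text
t: 0.93
eef_pos: [0.3773, -0.2959, 0.248]
tool_rot: [-2.786, -1.452, 0.0]
ft_force: [0.5, -0.4, -0.7]
grip_width: 0.0002
gripper_force: 0.0
```

Call:
play_rows:
  steps:
    - [[0.0168,0.0265,0,0,0,3.45,1],[0.0168,0.0265,0,0,0,3.45,1],[0.0168,0.0265,0,0,0,3.45,1],[0.0168,0.0265,0,0,0,3.45,1],[0.0168,0.0265,0,0,0,3.45,1],[0.0168,0.0265,0,0,0,3.45,1],[0.0168,0.0265,0,0,0,3.45,1],[0.0168,0.0265,0,0,0,3.45,1],[0.0168,0.0265,0,0,0,3.45,1],[0.0168,0.0265,0,0,0,3.45,1]]

```text
t: 1.77
eef_pos: [0.5453, -0.0309, 0.248]
tool_rot: [-2.229, -2.213, 0.001]
ft_force: [0.5, -0.7, -0.3]
grip_width: -0.0001
gripper_force: 0.0
```

```bash
python3 - <<'E'
from h import *
s=bot.observe();print(s["t"],s["eef_pos"],s["ft_force"],s["grip_width"],cv2.Rodrigues(np.array(s["tool_rot"]))[0].round(3))
c=bot.camera_info("wrist");im=bot.get_image("wrist")
np.savez("w1.npz",im=im,**c);cv2.imwrite("pics/w1.png",im[:,:,::-1]);print(c,blobs(red(im)))
E
```

```text
1.7667 [ 0.5453302  -0.03088937  0.24796296] [ 0.50125341 -0.68834621 -0.30461257] -0.00011447657248935987 [[ 0.008  1.    -0.001]
 [ 1.    -0.008 -0.   ]
 [-0.    -0.001 -1.   ]]
{'camera_matrix': array([[295.99162733,   0.        , 321.34054716],
       [  0.        , 295.99162733, 204.96702946],
       [  0.        ,   0.        ,   1.        ]]), 'R': array([[ 9.99969630e-01, -7.78590126e-03, -3.45736053e-04],
       [-7.41765862e-03, -9.64411421e-01,  2.64302079e-01],
       [-2.39126169e-03, -2.64291487e-01, -9.64439885e-01]]), 't': array([-0.54504792, -0.0596849 ,  0.37067972])} [([300, 160, 37, 36, 1183], [317.5, 178.4])]
```

View pics/w1.png

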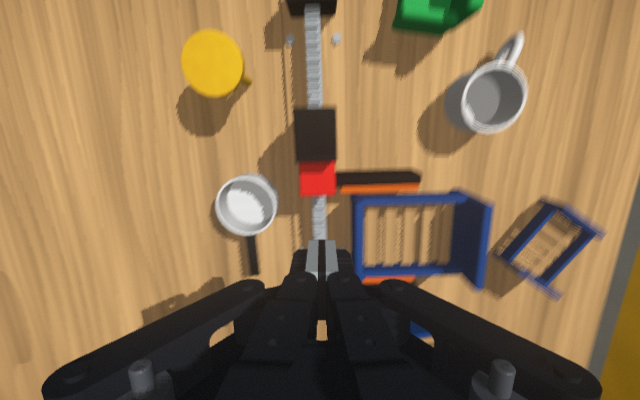

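The wrist view shows the pad at (317,178). Its upper edge, at row about 161, is the push wall, and the housing is above that; the end stop is at (312,3). I'll take a second view from a shifted position to get heights.

Call:
play_rows:
  steps:
    - [[0,-0.008,-0.006,0,0,0,1],[0,-0.008,-0.006,0,0,0,1],[0,-0.008,-0.006,0,0,0,1],[0,-0.008,-0.006,0,0,0,1],[0,-0.008,-0.006,0,0,0,1],[0,-0.008,-0.006,0,0,0,1],[0,-0.008,-0.006,0,0,0,1],[0,-0.008,-0.006,0,0,0,1],[0,0,0,0,0,0,1],[0,0,0,0,0,0,1]]

```text
t: 2.65
eef_pos: [0.5447, -0.097, 0.1999]
tool_rot: [-2.234, -2.208, 0.0]
ft_force: [-0.6, 0.6, -1.0]
grip_width: 0.0002
gripper_force: 0.0
```

```bash
python3 - <<'E'
from h import *
c2=bot.camera_info("wrist");im2=bot.get_image("wrist");np.savez("w2.npz",im=im2,**c2)
print(bot.observe()["eef_pos"])
def corners(im):
    m=red(im);m=cv2.morphologyEx(m,cv2.MORPH_OPEN,np.ones((3,3)));m[:40]=0
    cs,_=cv2.findContours(m,0,2);q=max(cs,key=cv2.contourArea)
    b=cv2.approxPolyDP(q,6,True)[:,0].astype(float);r=cv2.minAreaRect(q)
    p=q[:,0].astype(float);o=[p[np.argmin(p@v)] for v in([1,1],[-1,1],[-1,-1],[1,-1])]
    return np.array(o),r,p.mean(0)
c1=dict(np.load("w1.npz"));im1=c1["im"]
A,r1,_=corners(im1);B,r2,_=corners(im2);print(r1,r2)
for n,a,b in zip(("wallL","wallR","farR","farL"),A,B): print(n,a,b,tri([ray(c1,a),ray(c2,b)]).round(4),plane(c1,a,.064).round(4),plane(c2,b,.064).round(4))
ci={n:bot.camera_info(n) for n in("top","scene")}
print("cams",[(-c["R"].T@c["t"]).round(3) for c in(c1,c2)])
# full pad centre with all views
print("ctr",tri([ray(c1,A.mean(0)),ray(c2,B.mean(0))]).round(4),tri([ray(c1,A.mean(0)),ray(c2,B.mean(0)),ray(ci["top"],(351.4,232))]).round(4))
# bar axis: bar centre by grey at several rows, view1
cv2.imwrite("pics/w2.png",np.vstack([cv2.resize(im2[0:260,220:480,::-1],None,fx=2.2,fy=2.2)]))
E
```

```text
[ 0.54494815 -0.09656187  0.20026919]
((318.0, 177.5), (35.0, 36.0), 90.0) ((313.9964294433594, 112.89666748046875), (45.55913162231445, 45.00773239135742), 88.02507019042969)
wallL [301. 163.] [292.  94.] [ 0.5215 -0.0045  0.0534] [ 0.5239 -0.003   0.064 ] [ 0.5209 -0.0057  0.064 ]
wallR [334. 160.] [335.  94.] [ 0.5586 -0.0035  0.0355] [ 5.582e-01 -2.000e-04  6.400e-02] [ 0.5566 -0.0061  0.064 ]
farR [333. 194.] [336. 134.] [ 0.5578 -0.0387  0.0544] [ 0.5573 -0.0364  0.064 ] [ 0.5574 -0.0384  0.064 ]
farL [300. 194.] [293. 135.] [ 0.5202 -0.0391  0.0518] [ 0.5219 -0.0362  0.064 ] [ 0.5205 -0.0388  0.064 ]
cams [array([0.545, 0.036, 0.373]), array([ 0.545, -0.03 ,  0.325])]
ctr [ 0.5393 -0.0215  0.0486] [ 0.5403 -0.023   0.0516]
```

View pics/w2.png

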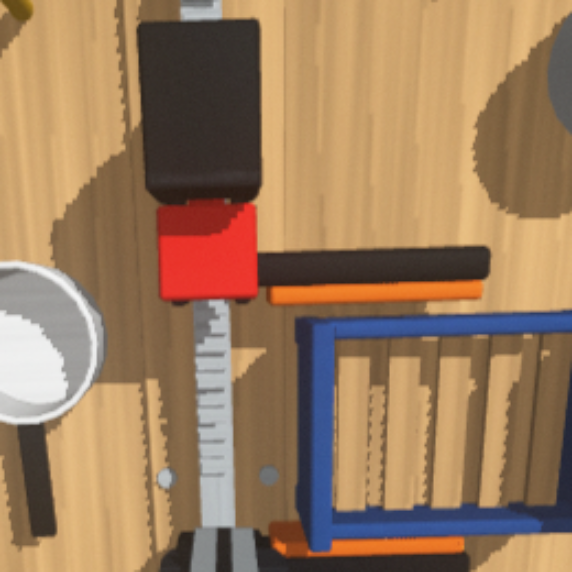

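The second view shows the pad at pixels (292–336, 94–135), clear of the housing. At z=0.064 that gives a centre of about (0.539, -0.022). The pad measures about 36 x 33 mm, which fits. Next I'll get the bar direction, and cross-check the wall and end stop.

```bash
python3 - <<'E'
from h import *
c1=dict(np.load("w1.npz"));c2=dict(np.load("w2.npz"))
for p in((311.4,3.6),(318.6,234)): print("bar2",plane(c2,p,.036).round(4))
for p in((313,20),(314.5,100),(320,205),(321.5,235)): print("bar1",plane(c1,p,.036).round(4))
for p in((312,91.5),):print("wallbottom",plane(c2,p,.06).round(4))
for p in((288,80),(338,80),(284,12),(338,10)):print("housing top2",plane(c2,p,.088).round(4))
for x in(290,335): print("stop face top",plane(c1,(x,12),.05).round(4))
E
```

```text
bar2 [0.5377 0.0692 0.036 ]
bar2 [ 0.5408 -0.1403  0.036 ]
bar1 [0.5377 0.1372 0.036 ]
bar1 [0.5382 0.061  0.036 ]
bar1 [ 0.5431 -0.0562  0.036 ]
bar1 [ 0.5445 -0.094   0.036 ]
wallbottom [ 0.5374 -0.0035  0.06  ]
housing top2 [0.5205 0.0019 0.088 ]
housing top2 [0.5578 0.0015 0.088 ]
housing top2 [0.5196 0.0465 0.088 ]
housing top2 [0.5576 0.0472 0.088 ]
stop face top [0.5161 0.14   0.05  ]
stop face top [0.5593 0.1396 0.05  ]
```

Call:
play_rows:
  steps:
    - [[-0.0015,0.0194,0,0,0,0.5,1],[-0.0015,0.0194,0,0,0,0.5,1],[-0.0015,0.0194,0,0,0,0,1],[-0.0015,0.0194,0,0,0,0,1],[0,0,-0.02,0,0,0,1],[0,0,-0.02,0,0,0,1],[0,0,-0.02,0,0,0,1],[0,0,-0.02,0,0,0,1],[0,0,-0.01,0,0,0,1],[0,0,0,0,0,0,1]]

```text
t: 3.53
eef_pos: [0.5374, -0.0183, 0.1084]
tool_rot: [-2.211, -2.228, 0.004]
ft_force: [-0.1, -0.2, 0.1]
grip_width: 0.0001
gripper_force: 0.0
```

```bash
python3 - <<'E'
from h import *
a=bot.get_image("wrist")[40:380,180:460,::-1];cv2.imwrite("pics/w3.png",cv2.resize(a,None,fx=1.7,fy=1.7))
s=bot.observe();print(s["eef_pos"],s["ft_force"])
E
```

```text
[ 0.53836925 -0.01843636  0.10984785] [-0.64860929 -0.74286516  0.16817702]
```

View pics/w3.png

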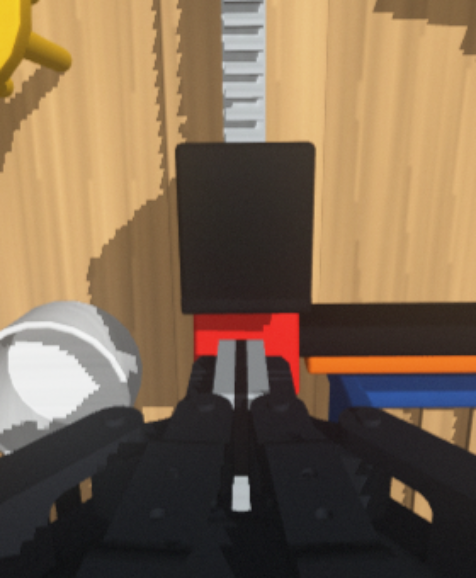

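The fingertips hang over the red pad (crop 193–300, 315–390), clear of the wall and about 2 mm left of centre. I'll descend carefully until contact.

Call:
play_rows:
  steps:
    - [[0.002,0,-0.008,0,0,0,1],[0,0,-0.007,0,0,0,1],[0,0,-0.005,0,0,0,1],[0,0,-0.003,0,0,0,1],[0,0,-0.002,0,0,0,1],[0,0,-0.002,0,0,0,1],[0,0,-0.001,0,0,0,1],[0,0,-0.001,0,0,0,1],[0,0,0,0,0,0,1],[0,0,0,0,0,0,1]]

```text
t: 4.42
eef_pos: [0.5413, -0.019, 0.0816]
tool_rot: [2.214, 2.228, 0.0]
ft_force: [-1.3, -0.9, 1.7]
grip_width: 0.0003
gripper_force: 1.2
```

Call:
play_rows:
  steps:
    - [[0,0,-0.0015,0,0,0,1],[0,0,-0.0015,0,0,0,1],[0,0,-0.0015,0,0,0,1],[0,0,-0.0015,0,0,0,1],[0,0,-0.0015,0,0,0,1],[0,0,-0.0015,0,0,0,1],[0,0,0,0,0,0,1],[0,0,0,0,0,0,1],[0,0,0,0,0,0,1],[0,0,0,0,0,0,1]]

```text
t: 5.25
eef_pos: [0.5414, -0.0188, 0.0726]
tool_rot: [2.214, 2.229, 0.001]
ft_force: [0.7, -1.8, 5.3]
grip_width: -0.0001
gripper_force: 3.0
```

Call:
play_rows:
  steps:
    - [[0,0.002,0,0,0,0,1],[0,0.002,0,0,0,0,1],[0,0.002,0,0,0,0,1],[0,0.002,0,0,0,0,1],[0,0.002,0,0,0,0,1],[0,0.002,0,0,0,0,1],[0,0.002,0,0,0,0,1],[0,0.002,0,0,0,0,1],[0,0.002,0,0,0,0,1],[0,0.002,0,0,0,0,1]]

```text
t: 6.08
eef_pos: [0.541, 0.0011, 0.0725]
tool_rot: [2.214, 2.228, -0.0]
ft_force: [-1.4, -2.2, 6.2]
grip_width: -0.0004
gripper_force: 3.2
```

Call:
play_rows:
  steps:
    - [[0,0.005,0,0,0,0,1],[0,0.005,0,0,0,0,1],[0,0.005,0,0,0,0,1],[-0.001,0.005,0,0,0,0,1],[0,0.005,0,0,0,0,1],[0,0.005,0,0,0,0,1],[0,0.005,0,0,0,0,1],[0,0.005,0,0,0,0,1],[0,0.005,0,0,0,0,1],[0,0.005,0,0,0,0,1]]

```text
t: 6.92
eef_pos: [0.5402, 0.0512, 0.0725]
tool_rot: [2.214, 2.228, -0.0]
ft_force: [-0.2, -3.3, 6.0]
grip_width: -0.0
gripper_force: 3.3
```

```bash
python3 - <<'E'
from h import *
a=bot.get_image("wrist")[40:380,180:460,::-1];cv2.imwrite("pics/w4.png",cv2.resize(a,None,fx=1.7,fy=1.7))
s=bot.observe();print(s["eef_pos"],s["ft_force"])
E
```

```text
[0.54016043 0.05212965 0.07253895] [-1.26734315 -1.45161837  4.8681006 ]
```

View pics/w4.png

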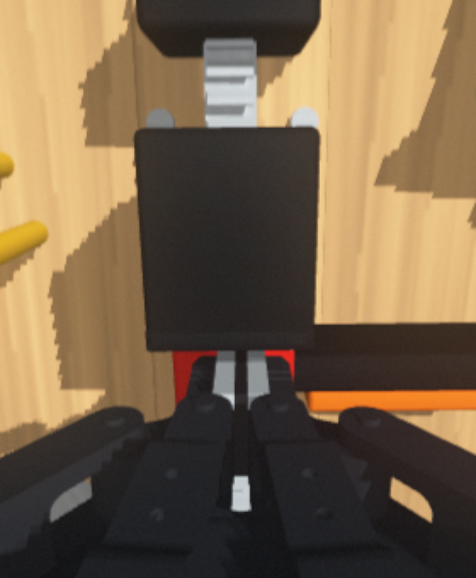

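The jaw is following: its housing (crop 135–320, 128–350) is nearing the end stop (crop rows 0–55), and the pad is held down. I'll keep pushing, more slowly near the stop.

Call:
play_rows:
  steps:
    - [[0,0.004,0,0,0,0,1],[0,0.004,0,0,0,0,1],[-0.0005,0.004,0,0,0,0,1],[0,0.003,0,0,0,0,1],[0,0.003,0,0,0,0,1],[0,0.002,0,0,0,0,1],[0,0.002,0,0,0,0,1],[0,0.001,0,0,0,0,1],[0,0.001,0,0,0,0,1],[0,0.001,0,0,0,0,1]]

```text
t: 7.8
eef_pos: [0.5398, 0.075, 0.0727]
tool_rot: [2.213, 2.226, -0.003]
ft_force: [-0.3, -8.1, 10.5]
grip_width: -0.0002
gripper_force: 5.2
```

Call:
play_rows:
  steps:
    - [[0,0.001,0,0,0,0,1],[0,0.001,0,0,0,0,1],[0,0.001,0,0,0,0,1],[0,0.001,0,0,0,0,1],[0,0,0,0,0,0,1],[0,0,0,0,0,0,1],[0,0,0,0,0,0,1],[0,0,0,0,0,0,1],[0,0,0,0,0,0,1],[0,0,0,0,0,0,1]]

```text
t: 8.63
eef_pos: [0.5401, 0.0791, 0.0729]
tool_rot: [2.213, 2.226, -0.001]
ft_force: [-0.6, -6.2, 8.7]
grip_width: 0.0001
gripper_force: 4.4
```

```bash
python3 - <<'E'
from h import *
a=bot.get_image("wrist")[40:380,180:460,::-1];cv2.imwrite("pics/w5.png",cv2.resize(a,None,fx=1.7,fy=1.7))
s=bot.observe();print(s["eef_pos"],s["ft_force"])
E
```

```text
[0.54004315 0.07909209 0.07290466] [-0.75958095 -5.69955994  8.72910831]
```

View pics/w5.png

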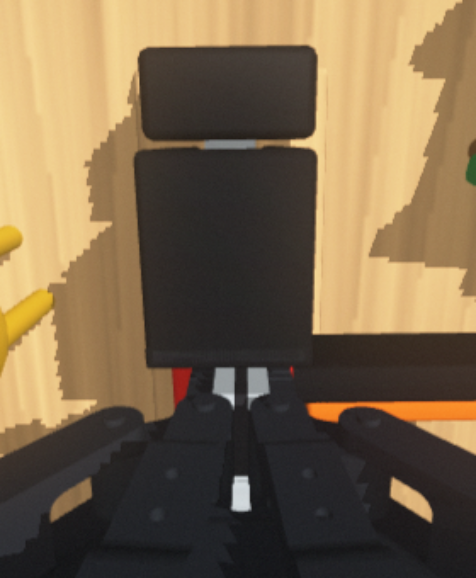

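```bash
python3 - <<'E'
from h import *
c=bot.camera_info("wrist")
f=lambda r,z:plane(c,(180+230/1.7,40+r/1.7),z).round(4)
print("cam",-c["R"].T@c["t"],"stop face",f(138,.05),"housing back",f(148,.088),"housing front",f(353,.088),f(366,.088))
E
```

```text
cam [0.53904043 0.146441   0.19788277] stop face [0.5364 0.1473 0.05  ] housing back [0.537  0.1451 0.088 ] housing front [0.5371 0.0983 0.088 ] [0.5371 0.0949 0.088 ]
```

There may still be a small gap, so I'll push until the force shows a hard stop.

Call:
play_rows:
  steps:
    - [[0,0.001,0,0,0,0,1],[0,0.001,0,0,0,0,1],[0,0.001,0,0,0,0,1],[0,0.001,0,0,0,0,1],[0,0.001,0,0,0,0,1],[0,0,0,0,0,0,1],[0,0,0,0,0,0,1],[0,0,0,0,0,0,1],[0,0,0,0,0,0,1],[0,0,0,0,0,0,1]]

```text
t: 9.52
eef_pos: [0.5401, 0.0829, 0.073]
tool_rot: [2.212, 2.224, -0.004]
ft_force: [-0.8, -9.8, 9.6]
grip_width: 0.0002
gripper_force: 6.6
```

Call:
play_rows:
  steps:
    - [[0,0.001,0,0,0,0,1],[0,0.001,0,0,0,0,1],[0,0.001,0,0,0,0,1],[0,0.001,0,0,0,0,1],[0,0,0,0,0,0,1],[0,0,0,0,0,0,1],[0,0,0,0,0,0,1],[0,0,0,0,0,0,1],[0,0,0,0,0,0,1],[0,0,0,0,0,0,1]]

```text
t: 10.35
eef_pos: [0.5401, 0.0831, 0.073]
tool_rot: [2.211, 2.218, -0.013]
ft_force: [-0.4, -23.3, 12.4]
grip_width: 0.0002
gripper_force: 13.8
```

It is at the stop: a 4 mm command moved it only 0.2 mm, at 23 N. Next I'll relieve the push, lift straight up and move clear.

Call:
play_rows:
  steps:
    - [[0,-0.0015,0,0,0,0,1],[0,-0.0015,0,0,0,0,1],[0,0,0.003,0,0,0,1],[0,0,0.004,0,0,0,1],[0,0,0.005,0,0,0,1],[0,0,0.01,0,0,0,1],[0,-0.002,0.02,0,0,0,1],[0,0,0.03,0,0,0,1],[0,0,0.03,0,0,0,1],[0,0,0.03,0,0,0,1]]

```text
t: 11.18
eef_pos: [0.5384, 0.0845, 0.2045]
tool_rot: [-2.212, -2.227, 0.002]
ft_force: [0.2, 1.3, -0.2]
grip_width: -0.0001
gripper_force: 0.0
```

Call:
play_rows:
  steps:
    - [[0,-0.02,0.01,0,0,0,1],[0,-0.02,0,0,0,0,1],[0,-0.02,0,0,0,0,1],[0,-0.02,0,0,0,0,1],[0,0,0,0,0,0,1],[0,0,0,0,0,0,1],[0,0,0,0,0,0,1],[0,0,0,0,0,0,1],[0,0,0,0,0,0,1],[0,0,0,0,0,0,1]]

```text
t: 12.02
eef_pos: [0.5395, 0.005, 0.2142]
tool_rot: [-2.213, -2.23, -0.0]
ft_force: [0.2, -0.2, 0.8]
grip_width: 0.0001
gripper_force: 0.0
```

```bash
python3 - <<'E'
from h import *
c=bot.camera_info("wrist");im=bot.get_image("wrist");cv2.imwrite("pics/w6.png",im[:,:,::-1])
s=bot.observe();print(s["t"],s["eef_pos"],s["ft_force"],blobs(red(im)))
E
```

```text
12.0667 [0.53947777 0.00483988 0.21422139] [-0.6471858   0.1144527  -0.25238251] [([299, 99, 43, 44, 1738], [319.7, 121.3])]
```

View pics/w6.png

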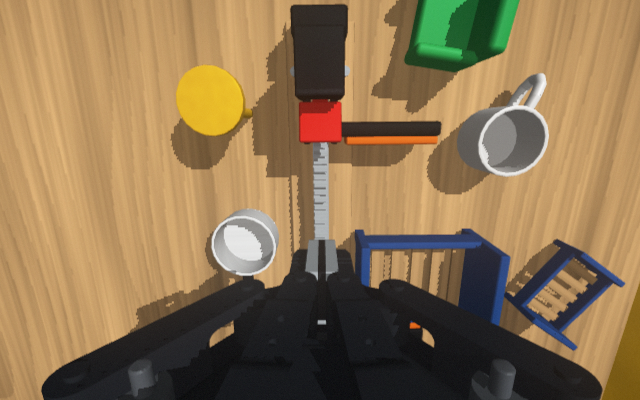

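The jaw housing (320,55) is up against the end stop and the pad (320,121) has sprung back up. The toys and the bed are still standing, and the gripper is clear, so I'm handing in.

```bash
python3 -c "
from bench import bot
print(bot.hand_in())"
```

```text
the job is handed in; nothing more can be done
None
```

The clamp is open: I pushed the jaw back to the end stop with the pad pressed, then let the pad go. In the last camera picture the pad is back up, the bed and other toys are standing, and the gripper is clear. The job is handed in, but no verdict came back.

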